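Blow out the dust filter at the packing bench

TASK

The air gun on the swivel post is parked between its two work spots: pull its T-handled locking plunger up and turn it most of a quarter turn so that it stays out, swing the gun until its nozzle points at the pleated filter cartridge (not the yarn cone), and turn the plunger back so that it drops fully home and locks the gun there. Then squeeze the gun's trigger past its pressure point right to the stop, hold that full blast for a good second, and let go. Leave the gun locked on the filter, never blast past the pressure point anywhere else, and do not shift or upset the filter or anything standing around.

Things in the scene. Friction and masses are not known exactly. Their poses are not given: they have to be found in the camera images.
- post: Fixed swivel post of the air gun, bolted to the bench; origin: centre of its underside, on the vertical swivel axis. Grey flange 136 mm across, steel index plate of 94 mm radius, top 45 mm high. An air pipe, 28 mm high, leaves it forward (its +x). The two work spots lie 215 mm from the axis at +45 and -45 degrees from its +x: the filter is on one, the cone on the other.
- park_notch (a point): Notch under the locking pin in the parked position, on the index plate's rear rim (118 mm radius), plate top 45 mm high, 105 mm behind the axis (post's -x). Two more 12 mm wide notches lie at the same radius, 45 degrees to each side, one for each work spot.
- swivel (a joint): Turn of the gun about the post's axis, rad, counter-clockwise from above positive: 0 = parked, gun along the post's +x; +0.785 and -0.785 = the two work spots, where a notch lies under the pin. Stops at +-1.0. Light friction (0.12 N m) when the pin is out; locked with 0.015 rad of play either way when it is in.
- gun_axis (a point): Point on the swivel axis inside the gun's handle, 132 mm above the bench, level with the trigger's toe. Its x axis is where the gun points (level), y its left, z up. Black upright handle 34 mm deep (x -17 to +17), 26 mm wide (y +-13), 79 to 173 mm high, on a hub 54 mm across, 72 mm high. Handle and trigger are squeezed together along x; barrel and tube pass above, so the hand comes tilted from a side.
- barrel (a point): Point on the swivel axis and on the axis of the gun's level aluminium barrel, 182 mm above the bench; same axes as gun_axis. Barrel 21 mm across, x -22 to +46 mm; brass nut 18 mm across to x = 58; then a steel nozzle tube 10 mm across, level to x = 118, bent down to the tip. A wire hanging eye on top at the rear reaches 210 mm above the bench.
- lug (a point): Top of the flat lug (32 mm wide, runs back from the hub, turns with the gun) on the plunger's axis, 63 mm above the bench, 105 mm behind the swivel axis. The plunger's steel housing, 32 mm across, and its slotted collar, 26 x 26 mm, stand on it up to 100 mm above the bench; the T-handle is above.
- nozzle_tip (a point): Centre of the nozzle's end, 160 mm ahead of the swivel axis, 154 mm above the bench.
- aim_point (a point): Point on the line of the bent nozzle tip, 60 mm beyond its end: 209 mm ahead of the swivel axis, 120 mm above the bench. Locked at the right spot it is within 20 mm of the filter's axis, seen from above.
- trigger_front (a point): Foremost point of the trigger's rounded toe, where it is squeezed: grey trigger 17 to 24 mm wide and about 55 mm long, hung from a cross pin in the barrel (22 mm ahead of the swivel axis, height 182 mm); at rest this point is 40 mm ahead of the swivel axis, 132 mm above the bench, 57 mm ahead of the handle's back; fully squeezed 44 mm (then the middle of the two is 5 mm ahead of the swivel axis).
- trigger (a joint): Trigger angle, rad: 0 = released (springs back by itself), 0.12 = pressure point (end of the first stage, about 3 N at the toe), beyond it the second stage (about 9 to 12 N at the toe), 0.26 = stop (full blast). The toe moves 50 mm per rad towards the handle.
- t_handle (a point): Centre of the plunger's black T-handle: a bar 60 mm long (its own x axis), 14 mm thick (its own y), 22 mm high, on a thin stem above a steel housing 32 mm across. 105 mm behind the swivel axis, 144 mm above the bench when home; it rises with the plunger, turns with it and swings with the gun. Home, the bar points along the gun.
- plunger_lift (a joint): Height by which the plunger is pulled up, m: 0 = home (pin 9 mm deep in a notch); about 0.012 = staying out, turned, the cross bar of the stem on top of the slotted collar; 0.018 = stop. Spring pulls it down with 5 to 8 N. Above a notch, and turned back in line, it drops home; not above a notch the pin stops on the plate at about 0.009.
- plunger_turn (a joint): Turn of the T-handle relative to the gun, rad, counter-clockwise from above positive: 0 = bar along the gun (the only way the plunger goes home, +-0.1); it can be turned either way, up to 1.65, once lifted by more than 0.0125; beyond about 0.4 it stays out.
- filter: Loose dust filter cartridge, to be blown out: white pleated paper cylinder 84 mm across, 110 mm high, with black end rings, open on top; origin: centre of its underside. 0.2 to 0.45 kg.
- cone: Loose cone of undyed yarn on the other work spot: 86 mm across at the foot, 44 mm at the top, 144 mm high; origin: centre of its underside. Leave alone.
- thread_stand: Loose thread stand, 1.5 kg: round steel foot 100 mm across, 15 mm high, grey yarn cone 62 mm across up to height 170 mm, thin rod up to a crossbar 86 mm long (its own y) at height 360 mm; origin: centre of its underside. About 230 mm from the swivel axis, behind it to one side. Leave alone.
- bobbin_tray: Loose open plastic tray 120 x 85 x 45 mm with bobbins; origin: centre of its underside. Leave alone.
- spool: Loose thread spool 60 mm across, 90 mm high, standing about 215 mm to the post's left (its +y); origin: centre of its underside. Leave alone.
Things that resemble listed ones, but are neither listed nor needed, are in the scene too. What is shaped like the filter but pink or yellow is not meant.

How it is judged:
By the outcome, as a careful person would: the job done as asked, in the order asked, and still so for the second after the job is handed in, with the robot touching nothing.
It also fails if it takes over 58 s, if anything falls off the work surface, if the arm or the gripper's body presses on something with over 40 N, if the wrist force passes 120 N, or if a joint passes its speed limit or range.

ROBOT

A 6-joint arm with a two-finger parallel gripper is mounted at the origin on the work surface. World frame = base frame: x ahead of the robot, y to its left, z up, the work surface at z = 0. Lengths are in mm, angles in rad, forces in N, time in s.
With the tool pointing down it reaches from about 350 to 975 mm from the base axis. Payload 7.1 kg.
Tool frame: the origin (TCP) lies at the very end of the fingers, on their centre line; the grasp point (between the pads) lies 19 mm behind it (ctrl.pinch_z is the z of the grasp point in the tool frame, in mm); z points along the fingers, y is the direction in which the jaws open and shut (so a half turn about z gives the same grasp; the last joint's range is limited). The gripper opens to 88 mm and grips with 3 to 60 N. Pads are 20 mm wide; open, the fingers measure 115 mm over their backs; the gripper's body (75 mm by 178 mm) begins 61 mm behind the grasp point.
Start: joints at [-1.206, 0.423, 1.63, -0, 1.089, -0.019], TCP at [234.045, -579.506, 222.675] pointing down, gripper open.
Joint ranges: [-3, 3], [-0.9, 2.11], [0.09, 2.58], [-1.31, 4.45], [0.11, 2.69], [-2.54, 2.54]. Speed limits (rad/s): [2.39, 2.39, 3.01, 3.14, 3.14, 3.14].

INTERFACE

Orientations are given as a rotation vector (axis times angle).
In Python, from workcell import get_obs, optics, ctrl gives the robot as it stands.
- The arm moves only by the shell command python3 -m jog 'ROWS'. ROWS is a JSON object of lists of equal length, an entry for each row: "delta_rot": the turn, a rotation vector about the tool's x, y, z in rad, a list of three; "translation": the shift along the tool's x, y, z in mm, a list of three; "hand": the opening, from -1 (shut) to 1 (fully open). In form: {"delta_rot": [[rx, ry, rz], ...], "translation": [[x, y, z], ...], "hand": [hand, ...]}. A call has 1 to 5 rows; each row is the pose to reach, as a shift and turn from the pose commanded when the call began, along the tool's axes at that moment; what a row does not reach only later rows make up. A row lasts 1/10 s, in which the tool goes at most 50 mm and 8.59 degrees, less where a joint would pass 70% of its speed; a pose out of reach is approached as far as the arm can. A call with a gripper value outside its range is refused whole. The fingers move at their own pace and stop on an object; the grip force is fixed at half the most. Time passes only in rows, so rows that repeat a pose let the fingers close. It gives the time, the measured TCP pose, the force and the opening at its end, in the units of the state.
- get_obs(): the state, without advancing time (a new reading comes with each control period).
- optics.get_image(name): name is "side" or "top" or "wrist"; returns the picture (420x560x3 uint8, red, green, blue); there is no depth.
- optics.calibration(name): a dict with "intrinsics" (3x3 intrinsics, pixels), "cam_to_world" (4x4, takes a point from camera to world coordinates). Camera axes: x right, y up, looking along -z (the intrinsics and any distortion apply to the point x, -y, -z); pixel columns grow to the right and rows downward; lengths in mm; the calibration is good to about 2 mm. A picture is of the moment at which its call begins: read the wrist's pose just before it. calibration takes no time and is no camera call; for the wrist camera it gives the pose at the moment of the call.
- ctrl.close_job(): hands the job in, once; it reports no verdict.
The state is a dict: "t": time; "qpos": joint angles; "qvel": joint speeds; "joint_torque": joint torques, N m; "ee_pos": TCP position; "orientation": TCP orientation; "ft_force": force on the tool from outside, world axes, zero at the start; "moment": the same for the moment, N m; "width": finger opening in mm.
Only numpy, scipy, OpenCV 4.12 (cv2) and the standard library are available. Lean on these libraries where they do the work, as an engineer would, in place of code of your own. Each camera call takes 0.05 s, during which the arm holds its last target. There are 200 camera calls.

## Working session

There is one attempt and no reset: what is moved stays moved. The work goes in short steps, Python scripts to look and compute and a shell command to move; the robot and the scene stay as the last step left them, time stands still between calls to the robot, and variables do not carry over. Pictures are saved under pics/ and viewed, about 8 in all and at most 12, crops included, and the job is handed in when it is done.

```bash
ls; mkdir -p pics
python3 - <<'E'
from workcell import get_obs, optics, ctrl
import cv2,numpy as np
print(get_obs(),ctrl.pinch_z)
for n in ("top","side"):
    im=optics.get_image(n); cv2.imwrite(f"pics/{n}0.png",im[:,:,::-1]); c=optics.calibration(n); print(n,np.round(c["intrinsics"],1).tolist(),np.round(c["cam_to_world"],3).tolist(),[k for k in c])
E
```

```text
pics
{'t': 0.0, 'qpos': array([-1.20603890e+00,  4.23855673e-01,  1.63070068e+00,  8.85757098e-06,
        1.08858614e+00, -1.89603184e-02]), 'qvel': array([ 2.97863022e-04,  4.27246822e-04,  7.58213674e-04,  2.64746908e-05,
       -6.24841840e-04,  1.74421969e-03]), 'joint_torque': array([ 7.22600325e-04, -5.44613349e+01, -2.73672652e+01,  6.42961822e-02,
        2.26618617e-02, -1.27658282e-04]), 'ee_pos': array([ 233.82973115, -579.00358583,  221.88823747]), 'orientation': array([-3.08245022e+00, -5.98753693e-01,  4.06489183e-04]), 'ft_force': array([-0.1607762 ,  0.85582823,  0.12104644]), 'moment': array([-0.05021277,  0.04460931, -0.00866508]), 'width': 87.54951036312653} -18.700000000000003
top [[423.4, 0.0, 272.9], [0.0, 423.4, 219.5], [0.0, 0.0, 1.0]] [[-0.045, 0.969, -0.244, 376.694], [-0.999, -0.043, 0.014, 61.842], [0.003, 0.245, 0.97, 1048.525], [0.0, 0.0, 0.0, 1.0]] ['intrinsics', 'cam_to_world']
side [[458.1, 0.0, 276.1], [0.0, 458.1, 206.5], [0.0, 0.0, 1.0]] [[-0.955, 0.208, -0.21, 346.186], [-0.295, -0.686, 0.665, 791.43], [-0.006, 0.698, 0.716, 923.465], [0.0, 0.0, 0.0, 1.0]] ['intrinsics', 'cam_to_world']
```

View pics/top0.png

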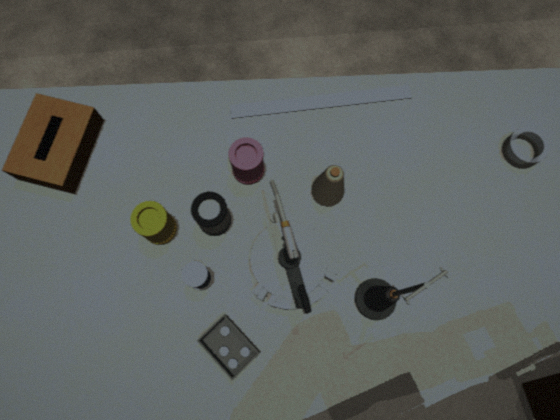

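View pics/side0.png

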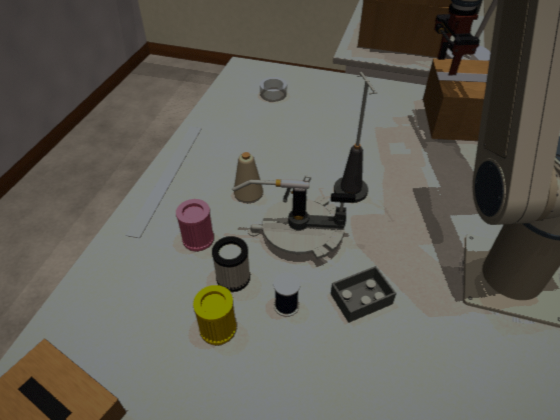

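Top view: gun at about (288,255), pointing up (world +x), with the filter (white/black) at (210,210) on its left and the yarn cone at (333,185) on its right. The thread stand is at (377,298). I'll enlarge for triangulation.

Run:
```python
import cv2,numpy as np
a=cv2.imread("pics/top0.png")[165:325,180:350]; b=cv2.imread("pics/side0.png")[165:285,200:370]
g=lambda im:(255*(im/255.)**.55).astype(np.uint8)
a=cv2.resize(g(a),(400*160//160,int(400*160/170)),interpolation=cv2.INTER_CUBIC)
a=cv2.resize(g(cv2.imread("pics/top0.png")[165:325,240:350]),None,fx=3.6,fy=3.6,interpolation=cv2.INTER_CUBIC)
b=cv2.resize(g(b)[:, :],None,fx=2.35,fy=2.35,interpolation=cv2.INTER_CUBIC)
o=np.zeros((600,800,3),np.uint8); o[:a.shape[0],:a.shape[1]]=a; o[:b.shape[0],400:400+min(400,b.shape[1])]=b[:,:400]
cv2.imwrite("pics/c1.png",o)
```

```text
(no output)
```

View pics/c1.png

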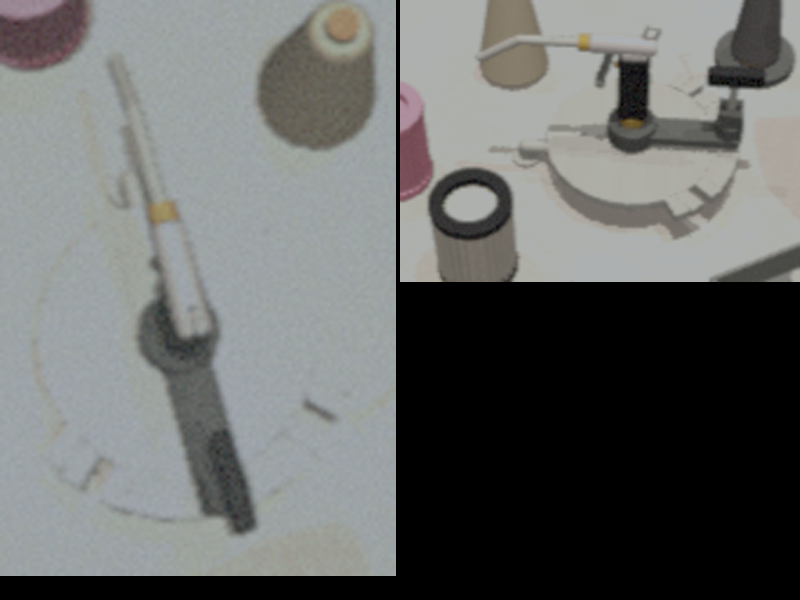

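```bash
cat > h.py <<'E'
import numpy as np
from workcell import get_obs, optics, ctrl
from scipy.spatial.transform import Rotation as R
def ray(n,uv,c=None):
    c=c or optics.calibration(n); K=c["intrinsics"];T=c["cam_to_world"]
    d=np.linalg.inv(K)@[uv[0],uv[1],1]; d=d*[1,-1,-1]
    return T[:3,3],T[:3,:3]@d
def onz(n,uv,z,c=None):
    o,d=ray(n,uv,c); return o+d*(z-o[2])/d[2]
def tri(p,q):
    (o,d),(a,b)=p,q
    d=d/np.linalg.norm(d);b=b/np.linalg.norm(b)
    s=np.linalg.lstsq(np.c_[d,-b],a-o,rcond=None)[0]
    P,Q=o+s[0]*d,a+s[1]*b
    return (P+Q)/2,np.linalg.norm(P-Q)
def pose():
    s=get_obs(); return s["ee_pos"],R.from_rotvec(s["orientation"])
E
python3 - <<'E'
from h import *
np.set_printoptions(precision=1,suppress=True)
f={'tip':((272.5,180.8),154),'T':((304.7,298.6),155),'nut':((285.3,223.9),188),'rear':((293.3,256.7),188),'nL':((266.4,296.1),45),'nR':((328.6,278.9),45),'filter':((209.5,208.5),110),'Tf':((301.1,285),155),'Tb':((308,312),155)}
P={k:onz('top',*v) for k,v in f.items()}
for k,v in P.items(): print(k,v)
print(onz('side',(343.4,197.5),155),onz('side',(234.5,189.3),154),onz('side',(232,250),110))
a=P['tip']-P['T'];print(np.hypot(*a[:2]),np.arctan2(a[1],a[0]))
u=a[:2]/np.hypot(*a[:2]);print('axis',P['T'][:2]+105*u,P['tip'][:2]-160*u)
E
```

```text
tip [690.9  45.7 154. ]
T [429.3  -9.4 155. ]
nut [582.8  23.9 188. ]
rear [512.9  11.1 188. ]
nL [445.6  70.9  45. ]
nR [479.  -77.6  45. ]
filter [645.6 192.7 110. ]
Tf [457.7  -3.7 155. ]
Tb [401.9 -14.5 155. ]
[426.7   2.7 155. ] [686.   50.4 154. ] [639.8 196.8 110. ]
267.35545026002035 0.20787221449792526
axis [532.1  12.2] [534.4  12.7]
```

```bash
python3 - <<'E'
from h import *
np.set_printoptions(precision=1,suppress=True)
print('foot',onz('top',(377,298),15),onz('top',(377,298),15),'bar ends',onz('top',(407,300),360),onz('top',(446,270),360),'side foot',onz('side',(351,188),15),'side bar',onz('side',(359,76),360),onz('side',(375,92),360))
print('spool',onz('top',(201,271),90),'tray',onz('top',(229,345),20))
E
python3 -m jog '{"delta_rot":[[0,0,0],[0,0,0],[0,0,0],[0,0,0],[0,0,0]],"translation":[[0,0,-44],[0,0,-88],[0,0,-132],[0,0,-176],[0,0,-220]],"hand":[1,1,1,1,1]}'
python3 -m jog '{"delta_rot":[[0,0,0],[0,0,0],[0,0,0],[0,0,0],[0,0,0]],"translation":[[26,-30,0],[53,-61,0],[79,-91,0],[105,-122,0],[132,-152,0]],"hand":[1,1,1,1,1]}'
```

```text
foot [ 431.1 -194.6   15. ] [ 431.1 -194.6   15. ] bar ends [ 407.6 -156.7  360. ] [ 452.7 -226.2  360. ] side foot [ 428.2 -185.6   15. ] side bar [ 450.7 -201.3  360. ] [ 403.9 -142.3  360. ]
spool [505.2 216.   90. ] tray [339.  162.8  20. ]
t: 0.6
ee_pos: [233.8, -579.1, 444.1]
orientation: [-3.083, -0.599, 0.0]
ft_force: [-0.3, -0.6, -0.4]
width: 87.9
t: 1.1
ee_pos: [299.5, -387.4, 442.3]
orientation: [-3.083, -0.598, 0.0]
ft_force: [0.1, -0.9, 0.4]
width: 87.8
```

```bash
python3 -m jog '{"delta_rot":[[0,0,0],[0,0,0],[0,0,0],[0,0,0],[0,0,0]],"translation":[[26,-30,0],[53,-61,0],[79,-91,0],[105,-122,0],[132,-152,0]],"hand":[1,1,1,1,1]}'
python3 -m jog '{"delta_rot":[[0,0,0.03],[0,0,0.07],[0,0,0.1],[0,0,0.14],[0,0,0.17]],"translation":[[26,-30,10],[53,-61,20],[79,-91,40],[105,-122,60],[131,-151,80]],"hand":[1,1,1,1,1]}'
python3 - <<'E'
from h import *
import cv2
np.set_printoptions(precision=3,suppress=True)
c=optics.calibration('wrist')
im=optics.get_image('wrist'); cv2.imwrite('pics/w1.png',im[:,:,::-1]); np.savez('w1',K=c["intrinsics"],T=c["cam_to_world"])
print(c["intrinsics"],c["cam_to_world"],get_obs()["qpos"])
E
```

```text
t: 1.6
ee_pos: [364.9, -197.1, 442.5]
orientation: [-3.084, -0.599, 0.0]
ft_force: [1.3, -0.7, 0.2]
width: 87.7
t: 2.1
ee_pos: [429.9, -7.9, 361.9]
orientation: [3.124, 0.333, 0.0]
ft_force: [0.8, 0.4, -0.4]
width: 87.9
[[309.655   0.    278.53 ]
 [  0.    309.655 208.336]
 [  0.      0.      1.   ]] [[  0.211   0.949   0.236 494.323]
 [ -0.978   0.205   0.05    5.354]
 [ -0.001  -0.241   0.97  522.669]
 [  0.      0.      0.      1.   ]] [-0.039 -0.026  1.873  0.003  1.298  1.318]
```

View pics/w1.png

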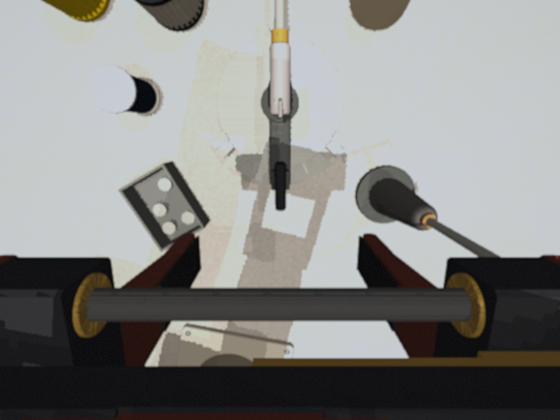

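The T-handle is upright at (281,187), with barrel and nut above it at column 281. So the hand yaw matches the gun, and I'll localise the T with a mask.

Run:
```python
from h import *
import cv2
np.set_printoptions(precision=2,suppress=True)
d=np.load('w1.npz');c={"intrinsics":d['K'],"cam_to_world":d['T']}
im=cv2.imread('pics/w1.png')
g=im.max(2)
m=((g<45)*255).astype(np.uint8); m[:140]=0;m[230:]=0;m[:,:250]=0;m[:,310:]=0
n,l,s,ce=cv2.connectedComponentsWithStats(m)
print(s,ce)
y,x=np.where(l==1+np.argmax(s[1:,4]))
for yy in range(y.min(),y.max()+1,5): print(yy,x[y==yy].min(),x[y==yy].max())
(cx,cy),_,_=cv2.minAreaRect(np.c_[x,y].astype(np.float32)); print(cx,cy)
for r in ((281,36),(281,108)): print(onz('w',r,190,c))
```

```text
[[     0      0    560    420 234667]
 [   271    161     18     48    530]
 [   271    176      1      3      3]] [[279.5  209.56]
 [279.48 182.45]
 [271.   177.  ]]
161 276 281
166 274 285
171 271 286
176 273 285
181 273 285
186 273 285
191 276 284
196 276 284
201 276 284
206 277 284
277.9024353027344 184.3780517578125
[582.78  22.21 190.  ]
[517.53   8.   190.  ]
```

Run:
```python
from h import *
import cv2
np.set_printoptions(precision=3,suppress=True)
d=np.load('w1.npz');c={"intrinsics":d['K'],"cam_to_world":d['T']}
b=onz('w',(280.5,209.8),155,c); m=onz('w',(280.3,193),155,c);print(b,m)
for yaw in(.2,.21,.22):
  u=np.array([np.cos(yaw),np.sin(yaw)]);print(yaw,b[:2]+30*u,b[:2]+135*u)
nz=onz('w',(281,36),190,c); a=nz-b; print(np.arctan2(a[1],a[0]),np.hypot(*a[:2]))
p,r=pose();print(p,r.as_matrix())
im=cv2.imread('pics/w1.png')[0:240,190:370]
cv2.imwrite('pics/w1c.png',cv2.resize(im,None,fx=2.5,fy=2.5,interpolation=cv2.INTER_CUBIC))
```

```text
[403.654 -16.417 155.   ] [424.072 -11.733 155.   ]
0.2 [433.056 -10.457] [535.963  10.404]
0.21 [432.995 -10.163] [535.688  11.725]
0.22 [432.931  -9.87 ] [535.4    13.044]
0.21236511405069433 183.2383984370419
[429.754  -4.034 358.693] [[ 0.977  0.211 -0.004]
 [ 0.211 -0.977  0.003]
 [-0.003 -0.004 -1.   ]]
```

View pics/w1c.png

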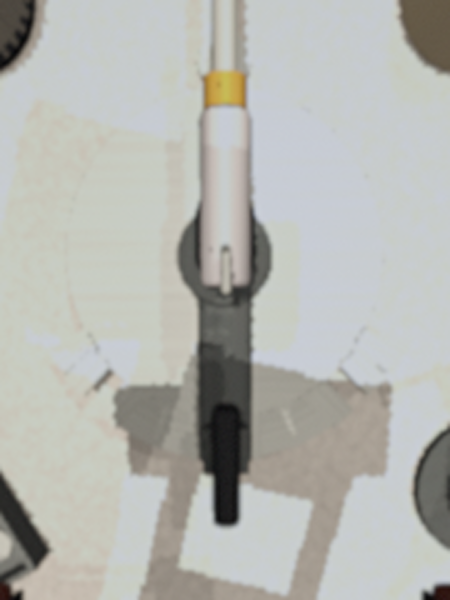

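```bash
python3 -m jog '{"delta_rot":[[0,0,0],[0,0,0],[0,0,0],[0,0,0],[0,0,0]],"translation":[[1,5,40],[1,6,80],[1,6,120],[1,6,150],[1,6,150]],"hand":[1,1,1,1,1]}'
python3 -m jog '{"delta_rot":[[0,0,0],[0,0,0]],"translation":[[0,0,0],[0,0,0]],"hand":[1,1]}'
python3 - <<'E'
from h import *
import cv2
np.set_printoptions(precision=3,suppress=True)
p,r=pose();print(p,r.as_matrix())
c=optics.calibration('wrist')
im=optics.get_image('wrist'); cv2.imwrite('pics/w2.png',im[:,:,::-1]); np.savez('w2',K=c["intrinsics"],T=c["cam_to_world"])
g=im.max(2)
for y in range(120,330,8):
    x=np.where(g[y,230:330]<40)[0]+230
    print(y,(x.min(),x.max(),len(x)) if len(x) else None,end=' ')
E
```

```text
t: 2.65
ee_pos: [429.1, -15.2, 209.3]
orientation: [-3.122, -0.335, 0.013]
ft_force: [-0.3, -0.7, 1.3]
width: 87.8
t: 2.85
ee_pos: [433.4, -15.5, 214.3]
orientation: [3.123, 0.335, 0.004]
ft_force: [0.5, 1.0, -0.1]
width: 87.7
[433.427 -15.461 214.29 ] [[ 0.977  0.212  0.003]
 [ 0.212 -0.977 -0.   ]
 [ 0.003  0.001 -1.   ]]
120 None 128 None 136 None 144 None 152 None 160 None 168 None 176 None 184 (np.int64(263), np.int64(278), 16) 192 (np.int64(259), np.int64(284), 26) 200 (np.int64(261), np.int64(278), 18) 208 (np.int64(261), np.int64(278), 18) 216 (np.int64(261), np.int64(278), 18) 224 (np.int64(263), np.int64(277), 15) 232 (np.int64(263), np.int64(277), 15) 240 (np.int64(264), np.int64(277), 14) 248 (np.int64(263), np.int64(278), 16) 256 (np.int64(264), np.int64(277), 14) 264 None 272 None 280 None 288 None 296 None 304 None 312 None 320 None 328 None
```

View pics/w2.png

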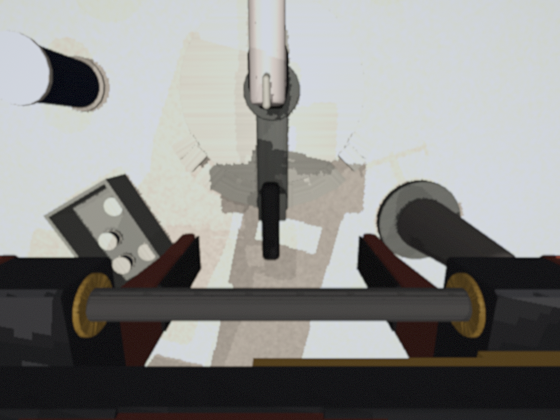

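```bash
cat > d.py <<'E'
import sys
from h import *
def delta(P,Rm):
    p,r=pose(); return np.round(r.inv().apply(np.array(P)-p),1),np.round((r.inv()*R.from_matrix(Rm)).as_rotvec(),3)
def down(yaw): # tool z down, tool x at yaw
    x=np.array([np.cos(yaw),np.sin(yaw),0]); z=np.array([0,0,-1.]); return np.c_[x,np.cross(z,x),z]
E
python3 - <<'E'
from d import *
np.set_printoptions(precision=3,suppress=True)
d=np.load('w2.npz');c={"intrinsics":d['K'],"cam_to_world":d['T']}
b=onz('w',(270.5,259.5),155,c); f=onz('w',(270.8,225),155,c);print(b,f,np.arctan2(*(f-b)[1::-1]))
e=onz('w',(268,105),190,c);print(e)
u=np.array([np.cos(.212),np.sin(.212)]);T=b[:2]+30*u;print(T,b[:2]+135*u)
print(delta([*T,130],down(.212)))
E
```

```text
[403.931 -16.101 155.   ] [430.873 -10.658 155.   ] 0.1993563914451955
[510.872   6.96  190.   ]
[433.259  -9.789] [535.909  12.305]
(array([ 0.7, -5.7, 84.4]), array([ 0.001, -0.003,  0.002]))
```

```bash
python3 -m jog '{"delta_rot":[[0,0,0],[0,0,0],[0,0,0],[0,0,0],[0,0,0]],"translation":[[0.5,-5.5,15],[0.5,-5.5,45],[0.5,-5.5,75],[0.5,-5.5,84],[0.5,-5.5,84]],"hand":[1,1,1,1,1]}'
python3 -m jog '{"delta_rot":[[0,0,0],[0,0,0],[0,0,0],[0,0,0],[0,0,0]],"translation":[[0,0,0],[0,0,0],[0,0,0],[0,0,0],[0,0,0]],"hand":[0.5,-0.3,-1,-1,-1]}'
python3 -m jog '{"delta_rot":[[0,0,0],[0,0,0],[0,0,0]],"translation":[[0,0,0],[0,0,0],[0,0,0]],"hand":[-1,-1,-1]}'
python3 -c "
from h import *
p,r=pose();print(p,r.as_matrix().round(3),get_obs()['qpos'])"
```

```text
t: 3.4
ee_pos: [431.5, -9.9, 128.8]
orientation: [-3.124, -0.335, 0.001]
ft_force: [-0.8, 0.2, 0.0]
width: 87.5
t: 3.9
ee_pos: [431.7, -9.9, 129.1]
orientation: [3.124, 0.335, 0.001]
ft_force: [0.2, -0.4, -0.4]
width: 51.4
t: 4.2
ee_pos: [431.5, -9.9, 128.7]
orientation: [-3.124, -0.335, 0.0]
ft_force: [-0.3, 0.6, 0.3]
width: 27.7
[431.48439128  -9.87317388 128.66224359] [[ 0.977  0.212 -0.   ]
 [ 0.212 -0.977  0.   ]
 [-0.    -0.    -1.   ]] [-5.04676914e-02  2.97393847e-01  2.11216195e+00  2.98349808e-05
  7.32122697e-01  1.30651263e+00]
```

```bash
python3 -m jog '{"delta_rot":[[0,0,0],[0,0,0],[0,0,0],[0,0,0],[0,0,0]],"translation":[[1.5,0,0],[1.5,0,0],[1.5,0,0],[1.5,0,0],[1.5,0,0]],"hand":[-1,-1,-1,-1,-1]}'
python3 -m jog '{"delta_rot":[[0,0,0],[0,0,0],[0,0,0],[0,0,0],[0,0,0]],"translation":[[0,0,-4],[0,0,-8],[0,0,-12],[0,0,-15],[0,0,-15]],"hand":[-1,-1,-1,-1,-1]}'
python3 -c "
from h import *
p,r=pose();print(p,r.as_matrix().round(3),get_obs()['moment'])"
```

```text
t: 4.7
ee_pos: [433.2, -9.5, 128.7]
orientation: [3.124, 0.335, 0.001]
ft_force: [1.4, 1.1, -0.8]
width: 13.9
t: 5.2
ee_pos: [433.0, -9.5, 144.0]
orientation: [3.124, 0.335, 0.0]
ft_force: [3.1, 1.1, -8.0]
width: 13.8
[432.98632934  -9.54387208 143.99974202] [[ 0.977  0.212  0.   ]
 [ 0.212 -0.977  0.   ]
 [ 0.     0.    -1.   ]] [ 0.05437921 -0.50232795  0.03256413]
```

```bash
python3 -m jog '{"delta_rot":[[0,0,-0.12],[0,0,-0.25],[0,0,-0.38],[0,0,-0.51],[0,0,-0.63]],"translation":[[0,0,0],[0,0,0],[0,0,0],[0,0,0],[0,0,0]],"hand":[-1,-1,-1,-1,-1]}'
python3 -m jog '{"delta_rot":[[0,0,-0.12],[0,0,-0.25],[0,0,-0.38],[0,0,-0.51],[0,0,-0.62]],"translation":[[0,0,0],[0,0,0],[0,0,0],[0,0,0],[0,0,0]],"hand":[-1,-1,-1,-1,-1]}'
python3 -m jog '{"delta_rot":[[0,0,0]],"translation":[[0,0,0]],"hand":[-1]}'
python3 - <<'E'
from d import *
np.set_printoptions(precision=3,suppress=True)
p,r=pose();print(p,r.as_matrix(),get_obs()['moment'])
A=np.array([535.9,12.3]);y0=.212
for s in np.linspace(.0785,.785,10):
    y=y0+s; P=[*(A-105*np.array([np.cos(y),np.sin(y)])),p[2]]
    print(round(s,3),*delta(P,down(y+1.25)))
E
```

```text
t: 5.7
ee_pos: [432.6, -9.4, 143.5]
orientation: [-2.862, -1.293, 0.001]
ft_force: [1.0, 1.7, -7.5]
width: 13.8
t: 6.2
ee_pos: [431.4, -9.4, 143.1]
orientation: [-2.33, -2.104, 0.003]
ft_force: [-0.6, 1.0, -7.4]
width: 14.0
t: 6.3
ee_pos: [431.5, -9.4, 143.1]
orientation: [-2.335, -2.099, 0.003]
ft_force: [-1.3, 0.3, -8.0]
width: 13.7
[431.501  -9.448 143.145] [[ 0.106  0.994 -0.003]
 [ 0.994 -0.106  0.   ]
 [-0.    -0.003 -1.   ]] [0.127 0.018 0.016]
0.078 [-7.9  4.7 -0. ] [-0.003 -0.    -0.076]
0.157 [-15.3   8.1  -0. ] [-0.003 -0.    -0.154]
0.236 [-22.5  12.2  -0. ] [-0.003 -0.    -0.233]
0.314 [-29.4  16.8  -0. ] [-0.003 -0.    -0.311]
0.392 [-35.8  21.9  -0.1] [-0.003 -0.    -0.39 ]
0.471 [-41.8  27.5  -0.1] [-0.003 -0.001 -0.468]
0.55 [-47.4  33.6  -0.1] [-0.003 -0.001 -0.547]
0.628 [-52.5  40.1  -0.1] [-0.003 -0.001 -0.625]
0.706 [-57.   47.   -0.1] [-0.003 -0.001 -0.704]
0.785 [-61.   54.2  -0.2] [-0.003 -0.001 -0.782]
```

```bash
python3 -m jog '{"delta_rot":[[0,0,-0.076],[0,0,-0.154],[0,0,-0.233],[0,0,-0.311],[0,0,-0.39]],"translation":[[-7.7,3,0],[-15.1,6.3,0],[-22.3,10.4,0],[-29.2,15,0],[-35.6,20.1,0]],"hand":[-1,-1,-1,-1,-1]}'
python3 - <<'E'
from d import *
np.set_printoptions(precision=3,suppress=True)
s=get_obs();p,r=pose();m=r.as_matrix();print(p,np.arctan2(m[1,0],m[0,0])-1.464,s['ft_force'],s['moment'])
A=np.array([534.3,12.4]);y0=.212
for s in np.linspace(.392,.785,6):
    y=y0+s; P=[*(A-105*np.array([np.cos(y),np.sin(y)])),p[2]]
    print(round(s,3),*delta(P,down(y+1.25)))
E
```

```text
t: 6.8
ee_pos: [448.0, -47.1, 143.2]
orientation: [-1.885, -2.51, 0.002]
ft_force: [0.0, 3.1, -7.9]
width: 14.0
[447.972 -47.103 143.18 ] 0.3893457137078875 [ 0.016  3.146 -7.868] [ 0.376 -0.203 -0.005]
0.392 [-0.1 -0.1  0. ] [-0.002 -0.001 -0.001]
0.471 [-7.8  2.8 -0. ] [-0.002 -0.001 -0.079]
0.549 [-15.3   6.3  -0. ] [-0.002 -0.002 -0.158]
0.628 [-22.5  10.4  -0.1] [-0.002 -0.002 -0.236]
0.706 [-29.3  15.   -0.1] [-0.002 -0.002 -0.315]
0.785 [-35.7  20.2  -0.1] [-0.002 -0.002 -0.394]
```

```bash
python3 -m jog '{"delta_rot":[[0,0,-0.079],[0,0,-0.158],[0,0,-0.236],[0,0,-0.315],[0,0,-0.394]],"translation":[[-7.8,2.8,0],[-15.3,6.3,0],[-22.5,10.4,0],[-29.3,15,0],[-35.7,20.2,0]],"hand":[-1,-1,-1,-1,-1]}'
python3 -m jog '{"delta_rot":[[0,0,0],[0,0,0]],"translation":[[0,0,0],[0,0,0]],"hand":[-1,-1]}'
python3 - <<'E'
from d import *
import cv2
np.set_printoptions(precision=3,suppress=True)
s=get_obs();p,r=pose();m=r.as_matrix();print(p,np.arctan2(m[1,0],m[0,0])-1.464,s['ft_force'],s['moment'],s['qpos'])
a=np.array([534.3,12.4])-p[:2];print(np.arctan2(a[1],a[0])-.212,np.hypot(*a))
for n in ('top','side'):
  im=optics.get_image(n);cv2.imwrite(f'pics/{n}3.png',im[:,:,::-1])
a=cv2.imread('pics/top3.png')[165:325,190:350];b=cv2.imread('pics/side3.png')[150:270,210:370]
g=lambda im:(255*(im/255.)**.6).astype(np.uint8)
o=np.zeros((600,800,3),np.uint8);a=cv2.resize(g(a),(400,400),interpolation=cv2.INTER_CUBIC);b=cv2.resize(g(b),(400,300),interpolation=cv2.INTER_CUBIC)
o[:400,:400]=a;o[:300,400:]=b;cv2.imwrite('pics/c3.png',o[:400])
E
```

```text
t: 7.3
ee_pos: [477.6, -75.5, 143.2]
orientation: [-1.358, -2.83, 0.0]
ft_force: [0.6, 2.7, -8.1]
width: 13.9
t: 7.5
ee_pos: [478.4, -75.7, 143.5]
orientation: [-1.363, -2.83, -0.0]
ft_force: [2.3, 1.0, -8.1]
width: 13.5
[478.376 -75.671 143.473] 0.7797901964110143 [ 2.281  1.017 -8.099] [ 0.162 -0.522  0.008] [-0.181  0.338  1.994  0.     0.81  -0.855]
0.7930445956742262 104.32681478156564
```

View pics/c3.png

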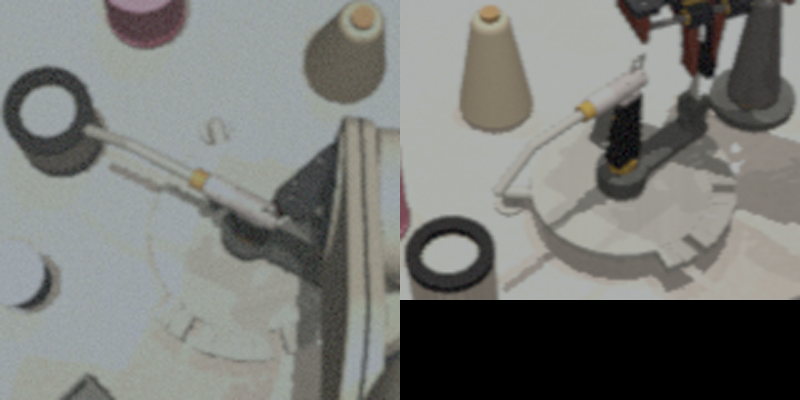

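```bash
python3 -m jog '{"delta_rot":[[0,0,0.12],[0,0,0.25],[0,0,0.38],[0,0,0.51],[0,0,0.63]],"translation":[[0,0,0],[0,0,0],[0,0,0],[0,0,0],[0,0,0]],"hand":[-1,-1,-1,-1,-1]}'
python3 -m jog '{"delta_rot":[[0,0,0.12],[0,0,0.25],[0,0,0.38],[0,0,0.51],[0,0,0.62]],"translation":[[0,0,0],[0,0,0],[0,0,0],[0,0,0],[0,0,0]],"hand":[-1,-1,-1,-1,-1]}'
python3 -m jog '{"delta_rot":[[0,0,0],[0,0,0]],"translation":[[0,0,0],[0,0,0]],"hand":[-1,-1]}'
python3 - <<'E'
from d import *
np.set_printoptions(precision=3,suppress=True)
s=get_obs();p,r=pose();m=r.as_matrix();print(p,np.arctan2(m[1,0],m[0,0])-.212,s['ft_force'],s['moment'])
for A in ([534.3,12.4],[535.9,12.3]):
  a=np.array(A)-p[:2];print(np.arctan2(a[1],a[0])-.212,np.hypot(*a))
E
```

```text
t: 8.1
ee_pos: [479.0, -75.0, 143.9]
orientation: [2.177, 2.265, 0.003]
ft_force: [3.8, 4.9, -7.8]
width: 13.9
t: 8.6
ee_pos: [479.3, -74.9, 144.0]
orientation: [2.764, 1.493, 0.004]
ft_force: [4.6, 5.4, -8.3]
width: 13.8
t: 8.8
ee_pos: [479.3, -74.9, 144.0]
orientation: [2.76, 1.5, 0.004]
ft_force: [4.3, 5.2, -7.8]
width: 14.3
[479.289 -74.864 144.031] 0.7833867232698346 [ 4.331  5.207 -7.759] [ 1.138 -0.928 -0.036]
0.7963308643144285 103.15637914040555
0.7827946623829414 103.93454413354587
```

```bash
python3 -m jog '{"delta_rot":[[0,0,0],[0,0,0],[0,0,0],[0,0,0],[0,0,0]],"translation":[[-0.5,0,2],[-1,0,4],[-1,0,6],[-1,0,8],[-1,0,9]],"hand":[-1,-1,-1,-1,-1]}'
python3 -c "
from h import *
p,r=pose();print(p,get_obs()['moment'])"
```

```text
t: 9.3
ee_pos: [479.2, -75.2, 135.1]
orientation: [-2.76, -1.499, -0.005]
ft_force: [4.8, 9.0, -5.6]
width: 13.4
[479.15896209 -75.23942523 135.11324551] [ 1.77609181 -0.92801755 -0.00845885]
```

```bash
python3 -m jog '{"delta_rot":[[0,0,0],[0,0,0],[0,0,0],[0,0,0],[0,0,0]],"translation":[[1.5,0,1],[1.5,0,3],[1.5,0,5],[1.5,0,6],[1.5,0,6.5]],"hand":[-1,-1,-1,-1,-1]}'
python3 -c "
from h import *
p,r=pose();print(p,get_obs()['moment'])"
```

```text
t: 9.8
ee_pos: [478.9, -74.5, 128.6]
orientation: [-2.759, -1.5, -0.002]
ft_force: [-0.5, 7.2, 5.3]
width: 13.8
[478.88703532 -74.48616239 128.64893028] [ 1.3641443  -0.02880858 -0.00150824]
```

```bash
python3 -m jog '{"delta_rot":[[0,0,0],[0,0,0],[0,0,0],[0,0,0],[0,0,0]],"translation":[[1,0,0],[1,0,0],[1,0,0],[1,0,0],[1,0,0]],"hand":[0,0,0,0,0]}'
python3 -m jog '{"delta_rot":[[0,0,0],[0,0,0],[0,0,0],[0,0,0],[0,0,0]],"translation":[[0,0,-5],[0,0,-30],[0,0,-70],[0,0,-110],[0,0,-150]],"hand":[1,1,1,1,1]}'
python3 -m jog '{"delta_rot":[[0,0,0],[0,0,0],[0,0,0]],"translation":[[0,0,-45],[0,0,-50],[0,0,-50]],"hand":[1,1,1]}'
python3 - <<'E'
from h import *
import cv2
np.set_printoptions(precision=3,suppress=True)
s=get_obs();p,r=pose();print(p,r.as_matrix(),s['ft_force'],s['qpos'])
c=optics.calibration('wrist')
im=optics.get_image('wrist'); cv2.imwrite('pics/w3.png',im[:,:,::-1]); np.savez('w3',K=c["intrinsics"],T=c["cam_to_world"])
E
```

```text
t: 10.3
ee_pos: [479.4, -74.6, 128.3]
orientation: [2.759, 1.503, 0.0]
ft_force: [0.2, -0.1, -0.3]
width: 43.8
t: 10.8
ee_pos: [478.9, -74.5, 280.0]
orientation: [-2.759, -1.503, 0.0]
ft_force: [0.8, -0.3, 0.4]
width: 80.5
t: 11.1
ee_pos: [479.9, -74.6, 329.8]
orientation: [2.757, 1.502, 0.004]
ft_force: [0.2, 0.1, -0.7]
width: 87.9
[479.938 -74.625 329.788] [[ 0.542  0.84   0.004]
 [ 0.84  -0.542 -0.001]
 [ 0.001  0.003 -1.   ]] [ 0.192  0.112 -0.677] [-0.179  0.093  1.815 -0.     1.23   0.394]
```

View pics/w3.png

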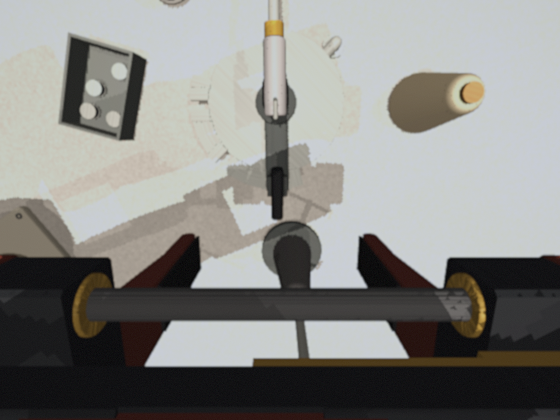

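The gun is vertical in the image, with the T home and in line at (277,193) and the nut at (274,27). I'll measure edges to refine the axis.

Run:
```python
from d import *
import cv2
np.set_printoptions(precision=3,suppress=True)
d=np.load('w3.npz');c={"intrinsics":d['K'],"cam_to_world":d['T']}
im=cv2.cvtColor(cv2.imread('pics/w3.png'),cv2.COLOR_BGR2HSV).astype(int)
m=(abs(im[...,0]-21)<7)&(im[...,1]>110)&(im[...,2]>120); m[60:]=0; m[:,:240]=0;m[:,300:]=0
y,x=np.where(m);print('nut',x.min(),x.max(),y.min(),y.max(),x.mean())
g=im[...,2]
for yy in range(164,224,4):
    xx=np.where(g[yy,255:300]<40)[0]+255
    if len(xx):print(yy,xx.min(),xx.max(),end='; ')
nut=onz('w',(x.mean(),y.max()+.5),191.5,c); nf=onz('w',(x.mean(),y.min()-.5),191,c)
print()
yy=[k for k in range(170,260) if (g[k,272:283]<40).sum()>5]; print(yy[0],yy[-1])
b=onz('w',(277.3,219),155,c)
a=nf-b;print('nut back/front',nut,nf,np.hypot(*a[:2]),np.arctan2(a[1],a[0]))
u=np.array([.543,.840]);print(b[:2]+135*u,nut[:2]-46*u,nf[:2]-58*u)
s=get_obs();print(s['qpos'])
```

```text
nut 265 282 20 35 273.5691699604743
168 272 282; 172 271 283; 176 268 284; 180 271 283; 184 271 283; 188 271 283; 192 271 282; 196 272 281; 200 273 281; 204 273 281; 208 273 281; 212 273 281; 216 273 281; 
170 259
nut back/front [556.79   50.665 191.5  ] [563.703  61.298 191.   ] 189.7423490533994 1.0134899849955163
[536.653  13.667] [531.812  12.025] [532.209  12.578]
[-0.179  0.095  1.817 -0.     1.229  0.394]
```

```bash
cat >> d.py <<'E'
u=np.array([np.cos(.997),np.sin(.997),0]); k=np.array([0,0,1.]); l=np.cross(k,u); ph=np.radians(50)
z=l*np.cos(ph)-k*np.sin(ph); Rg=np.c_[np.cross(u,z),u,z]
A=np.array([534,12.6,0]); G=A+5*u+132*k
def tcp(back): return G+19*z-back*z
E
python3 - <<'E'
from d import *
np.set_printoptions(precision=3,suppress=True)
p,r=pose()
print(tcp(130),tcp(0),Rg)
print(delta([600,-20,370],r.as_matrix()))
print('rot',(r.inv()*R.from_matrix(Rg)).as_rotvec())
E
```

```text
[596.637 -21.931 217.031] [526.457  23.429 117.445] [[-0.643  0.543 -0.54 ]
 [ 0.416  0.84   0.349]
 [ 0.643  0.    -0.766]]
(array([111.4,  72.1, -41.9]), array([0., 0., 0.]))
rot [ 0.546  0.547 -1.5  ]
```

```bash
python3 -m jog '{"delta_rot":[[0,0,0],[0,0,0],[0,0,0],[0,0,0]],"translation":[[30,19,-20],[65,42,-42],[100,64,-42],[111,72,-42]],"hand":[1,1,1,1]}'
for i in 1; do python3 -m jog '{"delta_rot":[[0.036,0.036,-0.1],[0.073,0.073,-0.2],[0.109,0.109,-0.3],[0.146,0.146,-0.4],[0.182,0.182,-0.5]],"translation":[[0,0,0],[0,0,0],[0,0,0],[0,0,0],[0,0,0]],"hand":[1,1,1,1,1]}'; done
python3 -m jog '{"delta_rot":[[0.036,0.036,-0.1],[0.073,0.073,-0.2],[0.109,0.109,-0.3],[0.146,0.146,-0.4],[0.182,0.182,-0.5]],"translation":[[0,0,0],[0,0,0],[0,0,0],[0,0,0],[0,0,0]],"hand":[1,1,1,1,1]}'
python3 -m jog '{"delta_rot":[[0.036,0.036,-0.1],[0.073,0.073,-0.2],[0.109,0.109,-0.3],[0.146,0.146,-0.4],[0.182,0.183,-0.5]],"translation":[[0,0,0],[0,0,0],[0,0,0],[0,0,0],[0,0,0]],"hand":[1,1,1,1,1]}'
python3 -m jog '{"delta_rot":[[0,0,0]],"translation":[[0,0,0]],"hand":[1]}'
python3 - <<'E'
from d import *
np.set_printoptions(precision=3,suppress=True)
p,r=pose()
print(p,get_obs()['qpos'],delta(tcp(130),Rg))
E
```

```text
t: 11.55
ee_pos: [601.9, -18.8, 367.9]
orientation: [-2.756, -1.504, 0.003]
ft_force: [0.1, -1.5, -0.1]
width: 88.1
t: 12.05
ee_pos: [598.5, -20.5, 367.9]
orientation: [-2.111, -1.974, -0.102]
ft_force: [0.6, -0.1, 0.2]
width: 87.7
t: 12.55
ee_pos: [598.7, -20.6, 368.0]
orientation: [-1.41, -2.251, -0.188]
ft_force: [0.3, 0.7, -0.6]
width: 88.2
t: 13.05
ee_pos: [598.9, -20.6, 368.0]
orientation: [-0.691, -2.354, -0.254]
ft_force: [0.8, -0.3, -1.0]
width: 87.7
t: 13.15
ee_pos: [599.3, -20.1, 366.9]
orientation: [-0.694, -2.353, -0.252]
ft_force: [-0.5, 0.3, -0.7]
width: 87.8
[599.329 -20.114 366.918] [-0.181  0.603  1.17   0.277  2.02  -1.142] (array([-96.1,  -2.7, 115. ]), array([-0.002, -0.007, -0.001]))
```

```bash
python3 -m jog '{"delta_rot":[[0,0,0],[0,-0.003,0],[0,-0.006,0],[0,-0.006,0],[0,-0.006,0]],"translation":[[-30,-1,33],[-60,-2,70],[-90,-3,105],[-96,-2.7,115],[-96,-2.7,115]],"hand":[1,1,1,1,1]}'
python3 -m jog '{"delta_rot":[[0,0,0],[0,0,0]],"translation":[[0,0,0],[0,0,0]],"hand":[1,1]}'
python3 - <<'E'
from d import *
import cv2
np.set_printoptions(precision=3,suppress=True)
p,r=pose()
print(p,delta(tcp(130),Rg),delta(tcp(0),Rg))
c=optics.calibration('wrist')
im=optics.get_image('wrist'); cv2.imwrite('pics/w4.png',im[:,:,::-1]); np.savez('w4',K=c["intrinsics"],T=c["cam_to_world"])
# predicted pixels
Ti=np.linalg.inv(c["cam_to_world"])
for n,q in dict(trig=(40,0,132),hback=(-17,0,132),hbackR=(-17,-13,132),hfrontR=(17,-13,132),nutb=(46,0,192),nutf=(58,0,191),rear=(-22,0,192),tip=(160,0,154),TF=(-75,0,155),TB=(-135,0,155)).items():
    P=A+q[0]*u+q[1]*l+q[2]*k; v=Ti@[*P,1]; v=v[:3]*[1,-1,-1]; w=c["intrinsics"]@v; print(n,(w[:2]/w[2]).round(1))
E
```

```text
t: 13.65
ee_pos: [596.6, -22.0, 218.8]
orientation: [-0.7, -2.359, -0.251]
ft_force: [0.4, -0.1, 0.6]
width: 87.5
t: 13.85
ee_pos: [599.4, -22.5, 222.8]
orientation: [-0.699, -2.368, -0.253]
ft_force: [0.5, 0.3, -0.9]
width: 88.2
[599.361 -22.465 222.831] (array([-1.7, -1. ,  6.1]), array([0.002, 0.009, 0.   ])) (array([ -0.5,  -1.2, 136.1]), array([0.002, 0.009, 0.   ]))
trig [315.1 203.8]
hback [253.4 203.8]
hbackR [252.9 216.7]
hfrontR [290.5 216.7]
nutb [331.9 168.2]
nutf [347.6 169. ]
rear [241.  168.2]
tip [457.3 192.5]
TF [183.8 191.9]
TB [113.6 191.8]
```

View pics/w4.png

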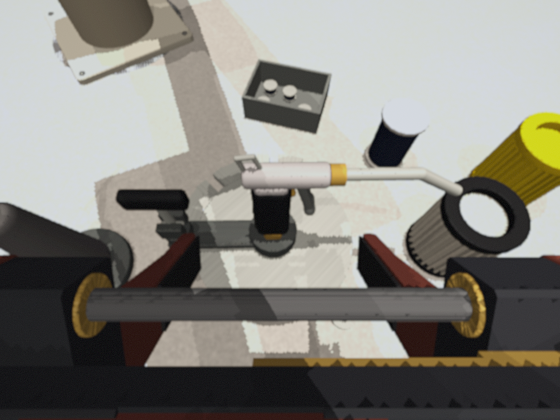

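```bash
python3 -m jog '{"delta_rot":[[0,0,0],[0,0.005,0],[0,0.009,0],[0,0.009,0],[0,0.009,0]],"translation":[[-0.5,-1.2,15],[-0.5,-1.2,40],[-0.5,-1.2,65],[-0.5,-1.2,80],[-0.5,-1.2,85]],"hand":[1,1,1,1,1]}'
python3 -m jog '{"delta_rot":[[0,0,0],[0,0,0]],"translation":[[0,0,0],[0,0,0]],"hand":[1,1]}'
python3 - <<'E'
from d import *
import cv2
np.set_printoptions(precision=3,suppress=True)
p,r=pose()
print(p,delta(tcp(0),Rg))
c=optics.calibration('wrist')
im=optics.get_image('wrist'); cv2.imwrite('pics/w5.png',im[:,:,::-1])
E
```

```text
t: 14.4
ee_pos: [551.6, 6.4, 154.7]
orientation: [-0.695, -2.356, -0.254]
ft_force: [-0.1, 0.7, 0.8]
width: 88.1
t: 14.6
ee_pos: [553.3, 5.7, 155.6]
orientation: [-0.696, -2.358, -0.255]
ft_force: [-1.0, -0.6, -0.0]
width: 87.9
[553.306   5.704 155.581] (array([ 0. ,  0.3, 49.9]), array([ 0.001, -0.002,  0.   ]))
```

View pics/w5.png

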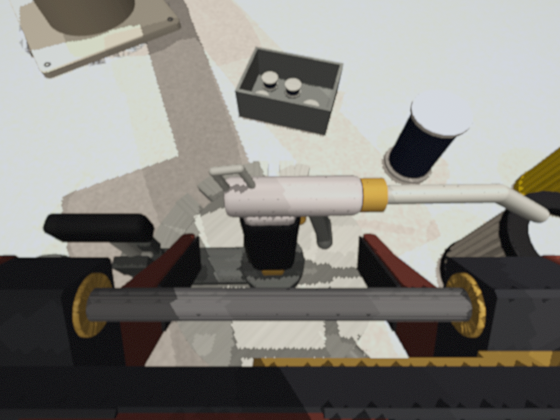

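```bash
python3 -m jog '{"delta_rot":[[0,0,0],[0,0,0],[0,0,0],[0,0,0],[0,0,0]],"translation":[[0,0.3,12],[0,0.3,25],[0,0.3,38],[0,0.3,50],[0,0.3,50]],"hand":[1,1,1,1,1]}'
python3 -m jog '{"delta_rot":[[0,0,0],[0,0,0]],"translation":[[0,0,0],[0,0,0]],"hand":[1,1]}'
python3 - <<'E'
from d import *
import cv2
np.set_printoptions(precision=3,suppress=True)
p,r=pose()
print(p,delta(tcp(0),Rg),get_obs()['qpos'])
im=optics.get_image('wrist'); cv2.imwrite('pics/w6.png',im[:,:,::-1])
E
```

```text
t: 15.15
ee_pos: [523.1, 24.5, 115.0]
orientation: [-0.694, -2.352, -0.253]
ft_force: [-0.2, -1.3, 0.5]
width: 87.9
t: 15.35
ee_pos: [525.8, 23.7, 116.7]
orientation: [-0.695, -2.357, -0.255]
ft_force: [-0.7, -0.1, 0.2]
width: 87.7
[525.798  23.677 116.707] (array([-0. ,  0.1, -1. ]), array([ 0.   , -0.003,  0.   ])) [-0.139  0.742  1.537  0.276  1.518 -1.244]
```

View pics/w6.png

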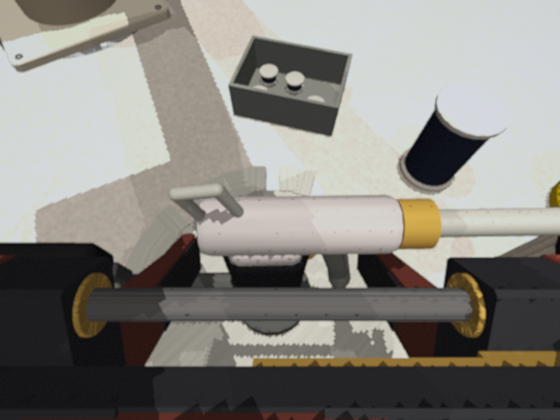

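```bash
python3 -m jog '{"delta_rot":[[0,0,0],[0,0,0],[0,0,0],[0,0,0]],"translation":[[0,0,0],[0,0,0],[0,0,0],[0,0,0]],"hand":[-1,-1,-1,-1]}'
python3 -m jog '{"delta_rot":[[0,0,0],[0,0,0],[0,0,0],[0,0,0]],"translation":[[0,0,0],[0,0,0],[0,0,0],[0,0,0]],"hand":[-1,-1,-1,-1]}'
python3 -c "
from d import *
p,r=pose();print(p,delta(tcp(0),Rg),get_obs()['moment'],u@get_obs()['ft_force'])"
```

```text
t: 15.8
ee_pos: [525.7, 24.1, 116.4]
orientation: [-0.696, -2.357, -0.256]
ft_force: [0.7, 4.0, -1.8]
width: 59.3
t: 16.2
ee_pos: [525.0, 23.3, 115.9]
orientation: [-0.695, -2.356, -0.253]
ft_force: [1.0, -1.8, -7.3]
width: 42.3
[524.96350148  23.27152768 115.86847111] (array([ 0.1,  0.9, -2. ]), array([-0.001, -0.003, -0.001])) [-1.05710269 -0.83083919  0.21908227] -0.9457773145821304
```

```bash
J='x'
python3 -m jog '{"delta_rot":[[0,0,0],[0,0,0],[0,0,0],[0,0,0],[0,0,0]],"translation":[[0,0,0],[0,0,0],[0,0,0],[0,0,0],[0,0,0]],"hand":[-1,-1,-1,-1,-1]}'
python3 -m jog '{"delta_rot":[[0,0,0],[0,0,0],[0,0,0],[0,0,0],[0,0,0]],"translation":[[0,0,0],[0,0,0],[0,0,0],[0,0,0],[0,0,0]],"hand":[-1,-1,-1,-1,-1]}'
python3 -c "
from workcell import optics;import cv2
cv2.imwrite('pics/sq.png',optics.get_image('wrist')[:,:,::-1])"
python3 -m jog '{"delta_rot":[[0,0,0],[0,0,0],[0,0,0],[0,0,0],[0,0,0]],"translation":[[0,0,0],[0,0,0],[0,0,0],[0,0,0],[0,0,0]],"hand":[-1,-1,-1,-1,-1]}'
```

```text
t: 16.7
ee_pos: [525.0, 23.3, 115.9]
orientation: [-0.695, -2.356, -0.253]
ft_force: [-1.5, -5.5, -13.3]
width: 42.4
t: 17.2
ee_pos: [525.0, 23.4, 115.9]
orientation: [-0.695, -2.356, -0.253]
ft_force: [-1.9, -4.7, -14.7]
width: 43.0
t: 17.75
ee_pos: [525.0, 23.3, 115.9]
orientation: [-0.695, -2.356, -0.253]
ft_force: [-0.6, -6.0, -13.3]
width: 42.9
```

View pics/sq.png

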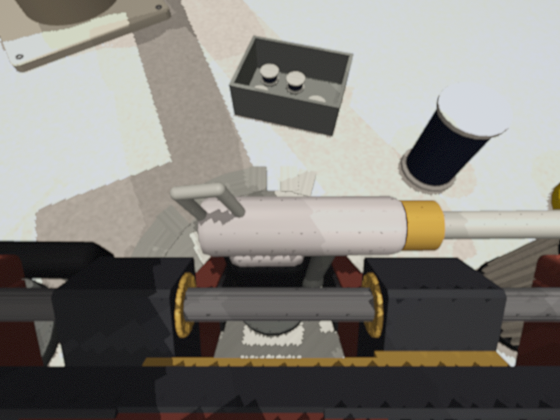

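The trigger has been squeezed to a steady 43 mm for about 1.5 s. Next I release and back out.

```bash
python3 -m jog '{"delta_rot":[[0,0,0],[0,0,0],[0,0,0],[0,0,0],[0,0,0]],"translation":[[0,0,0],[0,0,0],[0,0,0],[0,0,0],[0,0,0]],"hand":[1,1,1,1,1]}'
python3 -m jog '{"delta_rot":[[0,0,0],[0,0,0],[0,0,0]],"translation":[[0,0,0],[0,0,0],[0,0,0]],"hand":[1,1,1]}'
python3 -m jog '{"delta_rot":[[0,0,0],[0,0,0],[0,0,0],[0,0,0],[0,0,0]],"translation":[[0,0,-15],[0,0,-45],[0,0,-85],[0,0,-130],[0,0,-175]],"hand":[1,1,1,1,1]}'
python3 -m jog '{"delta_rot":[[0,0,0],[0,0,0],[0,0,0],[0,0,0],[0,0,0]],"translation":[[15,0,-25],[40,0,-50],[60,0,-75],[60,0,-75],[60,0,-75]],"hand":[1,1,1,1,1]}'
python3 - <<'E'
from d import *
import cv2
for n in ('top','side','wrist'):
  cv2.imwrite(f'pics/{n}9.png',optics.get_image(n)[:,:,::-1])
g=lambda im:(255*(im/255.)**.6).astype(np.uint8)
a=cv2.imread('pics/side9.png')[60:340,180:420];b=cv2.imread('pics/wrist9.png')
o=np.zeros((420,800,3),np.uint8);o[:,:360]=cv2.resize(g(a),(360,420));o[:330,360:]=cv2.resize(b,(440,330));cv2.imwrite('pics/c9.png',o)
E
```

```text
t: 18.25
ee_pos: [525.3, 23.9, 117.2]
orientation: [-0.695, -2.356, -0.255]
ft_force: [-0.6, -0.2, 0.1]
width: 79.3
t: 18.55
ee_pos: [525.2, 23.7, 116.5]
orientation: [-0.695, -2.356, -0.254]
ft_force: [-0.5, -0.1, 0.0]
width: 87.6
t: 19.05
ee_pos: [621.2, -38.5, 252.5]
orientation: [-0.696, -2.356, -0.254]
ft_force: [1.3, 0.1, 0.1]
width: 87.9
t: 19.55
ee_pos: [622.7, -39.4, 347.3]
orientation: [-0.696, -2.358, -0.255]
ft_force: [-0.1, 0.8, -0.6]
width: 87.7
```

The picture limit is used up, so I'll check numerically: the gun's angle, and whether the loose things moved.

Run:
```python
from d import *
import cv2
np.set_printoptions(precision=1,suppress=True)
for n,boxes in dict(side=dict(filter=(212,236,252,292),spool=(272,272,305,314),stand=(330,175,372,205),cone=(230,148,266,203),tray=(328,266,398,320),pink=(175,198,216,250)),top=dict(filter=(188,188,232,238),spool=(180,258,214,294),cone=(308,160,348,208),tray=(198,312,262,380))).items():
  a=cv2.imread(f'pics/{n}0.png');b=cv2.imread(f'pics/{n}9.png')
  for k_,(x0,y0,x1,y1) in boxes.items():
    t=a[y0:y1,x0:x1]; s=b[y0-8:y1+8,x0-8:x1+8]
    m=cv2.matchTemplate(s,t,cv2.TM_CCOEFF_NORMED);_,v,_,loc=cv2.minMaxLoc(m);print(n,k_,round(v,3),(loc[0]-8,loc[1]-8))
b=cv2.imread('pics/wrist9.png');h=cv2.cvtColor(b,cv2.COLOR_BGR2HSV).astype(int)
m=(abs(h[...,0]-21)<5)&(h[...,1]>120)&(h[...,2]>120);m[250:]=0
nn,L,S,C=cv2.connectedComponentsWithStats(m.astype(np.uint8));print([(S[i],C[i]) for i in range(1,nn) if S[i,4]>30])
c=optics.calibration('wrist');Ti=np.linalg.inv(c["cam_to_world"])
for yaw in (.797+.2,.967,1.027):
  uu=np.array([np.cos(yaw),np.sin(yaw),0])
  for q,zz in ((52,186),(-75,155),(-135,155)):
    v=Ti@[*(A+q*uu+zz*k),1];w=c["intrinsics"]@(v[:3]*[1,-1,-1]);print(yaw,q,w[:2]/w[2])
d=(h[...,2]<45);d[250:]=0;nn,L,S,C=cv2.connectedComponentsWithStats(d.astype(np.uint8));print([(S[i],C[i]) for i in range(1,nn) if S[i,4]>60])
```

```text
side filter 0.998 (0, 0)
side spool 0.997 (0, 0)
side stand 0.758 (1, 0)
side cone 0.807 (0, 0)
side tray 0.971 (0, 0)
side pink 0.995 (0, 0)
top filter 0.989 (0, 0)
top spool 0.986 (0, 0)
top cone 0.797 (0, 0)
top tray 0.52 (0, 0)
[(array([475, 198,  24,   8,  31], dtype=int32), array([486.5, 202.5])), (array([315, 206,  10,  13, 117], dtype=int32), array([319.1, 212. ])), (array([457, 224,  15,   6,  35], dtype=int32), array([463.1, 227.3])), (array([ 78, 232,  11,  13,  42], dtype=int32), array([ 84., 239.]))]
0.9970000000000001 52 [319.7 210.7]
0.9970000000000001 -75 [215.3 221.6]
0.9970000000000001 -135 [167.3 221.7]
0.967 52 [319.7 211.9]
0.967 -75 [215.5 220. ]
0.967 -135 [167.9 218.7]
1.027 52 [319.6 209.5]
1.027 -75 [215.1 223.3]
1.027 -135 [166.9 224.6]
[(array([67, 24, 13, 10, 71], dtype=int32), array([72.8, 28.4])), (array([44, 31, 13, 11, 81], dtype=int32), array([49.5, 36.3])), (array([352, 164,  32,  30, 544], dtype=int32), array([365. , 180.7])), (array([398, 208,  61,  42, 910], dtype=int32), array([431.1, 227.2])), (array([170, 220,  48,  30, 799], dtype=int32), array([196.3, 231.6])), (array([262, 223,  26,  27, 576], dtype=int32), array([274.7, 236.9])), (array([101, 233,  36,  17, 267], dtype=int32), array([113.7, 244.1])), (array([359, 238,  13,  12,  93], dtype=int32), array([363.8, 244.9]))]
```

```bash
python3 -c "
from workcell import ctrl;print(ctrl.close_job())"
```

```text
the job is handed in; nothing more can be done
None
```

The gun is locked on the pleated filter and has had one full blast of about 1.5 s. The job is handed in at about 20 s on the robot's clock.

**What I did**
1. I lifted the plunger 15 mm and turned it 1.25 rad.
2. I swung the gun about +0.785 rad to the filter, turned the plunger back and let it drop.
3. From the gun's right side, I squeezed the trigger to a steady 43 mm finger opening, against a nominal 44 mm at the stop. I then released it and backed the hand clear.

**Last checks**
- **Lock:** the hand came back to its pre-lift height (128.6 mm against 128.7 mm) and felt the plunger bottom out. The final wrist image puts the brass nut and T-handle within about 2 pixels of where they should be at the filter spot. That image can't resolve the 0.015 rad of play.
- **Loose things:** the filter, spool and pink cartridge matched their first pictures with zero shift.
- **Weaker checks:** the thread stand, the cone and the tray in the top view matched only at 0.5 to 0.8, and the stand showed a 1-pixel shift. I put this down to the arm and its shadow. The readings showed no unexpected contact force.
- **Not seen:** I had used up the picture limit, so I could not view the final picture and relied on these numbers.

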